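# Snap the check weight onto the hanging scale

## Robot

A 6-joint arm with a two-finger parallel gripper is mounted at the origin on the work surface. World frame = base frame: x ahead of the robot, y to its left, z up, the work surface at z = 0. Lengths are in m, angles in degrees, forces in N, time in s.
With the tool pointing down it reaches from about 0.4 to 0.825 m from the base axis. Payload 7 kg.
Tool frame: the origin (TCP) lies on the centre line of the jaws, within the pads' length; the fingertips stand 19 mm ahead of it and the grasp point (between the pads) is the TCP (r.tip_extent is the distance from the TCP to the fingertips, in m); z points along the fingers, y is the line along which they close (so a half turn about z gives the same grasp; the last joint's range is limited). The gripper opens to 88 mm and grips with 3 to 60 N. Pads are 19 mm wide; open, the fingers measure 130 mm over their backs; the gripper's body (78 mm by 193 mm) begins 47 mm behind the grasp point.
Start: joints at [-53.795, 20.546, 0.682, 0, -70.136, -16.507], TCP at [0.227, -0.635, 0.216] pointing down, gripper open.
Joint ranges: [-176.03, 176.03], [-82.01, 121.73], [-58.28, 71.71], [-173.87, 95.51], [-174.79, -0.11], [-173.66, 173.66]. Speed limits (degrees/s): [136.94, 136.94, 172.46, 180, 180, 180].

## Interface

Orientations are given as [roll, pitch, yaw] about the fixed x, y, z axes, in that order (R = Rz(yaw) Ry(pitch) Rx(roll)).
In Python, from plant import r gives the robot as it stands. The module is installed in compiled form; this text tells all that it offers.
- The arm moves only by the tool jog_arm, never from a script. Its argument "deltas" is a list that holds one entry, the list of rows, each a list of 5 numbers: the opening, from -1 (shut) to 1 (fully open), then the shift along the world's x, y, z in cm, then the turn about the world's z in rad. In form: [[[claw, dx, dy, dz, turn], ...]]. A call has 1 to 8 rows; each row shifts and turns the commanded pose from where the row before left it; what a row does not reach is not made up. A row lasts 1/8 s, in which the tool goes at most 62.5 mm and 10.7 degrees, less where a joint would pass 70% of its speed; a pose out of reach is approached as far as the arm can. A call with a gripper value outside its range is refused whole. The fingers move at their own pace and stop on an object; "force" is the grip in N (left out, the last holds). Time passes only in rows, so rows that do not move let the fingers close. It gives the time, the measured TCP pose, the force, the opening and the grip force at its end, in the units of the state.
- r.get_state(): the state, without advancing time (a new reading comes with each control period).
- r.capture(name): name is "scene" or "top"; returns the picture (384x512x3 uint8, blue, green, red); there is no depth.
- r.camera_info(name): a dict with "fx", "fy", "cx", "cy" (pixels), "view" (4x4, takes a point from world to camera coordinates). Camera axes: x right, y up, looking along -z (the intrinsics and any distortion apply to the point x, -y, -z); pixel columns grow to the right and rows downward; lengths in m; the calibration is good to about 2 mm. A picture is of the moment at which its call begins. camera_info takes no time and is no camera call.
- r.close_job(): hands the job in; it is judged then, once.
The state is a dict: "time_s": time; "joints": joint angles; "qd": joint speeds; "joint_torque": joint torques, N m; "tcp_pos": TCP position; "eef_rot": TCP orientation; "contact_force": force on the tool from outside, world axes, zero at the start; "moment": the same for the moment, N m; "gripper_width": finger opening in m; "gripper_force": force on a finger pad.
Only numpy, scipy, OpenCV 4.12 (cv2) and the standard library are available. Lean on these libraries where they do the work, as an engineer would, in place of code of your own. Each camera call takes 0.05 s, during which the arm holds its last target. There are 200 camera calls.

## Task

Take the brass check weight out of its black cradle and snap its hook onto the weigh bar of the hanging scale: push the red sprung gate against the bar until it gives way and flicks shut behind it, then let the weight down so that it hangs freely from the bar, and let go. The scale is delicate: never load it with more than 20 N in any direction. Leave the small knob weight, the beaker and the pink bottle standing where they are.

Things in the scene. Friction and masses are not known exactly. Their poses are not given: they have to be found in the camera images.
- hook: Brass check weight with a steel snap hook on top, one loose piece, about 0.4 kg, 135 mm high, upright in the cradle. Origin: centre of its underside; z up, x out of the hook's mouth. Brass cylinder 44 mm across, 36 mm high; above it a flat hook 12 mm thick (along y) in the x-z plane, x = -22 to 20 mm, z = 48 to 102 mm; on top a blue grip tab.
- hook_grip (a point): Middle of the blue grip tab, 115 mm above the origin of hook, axes as hook. The tab is 32 mm along x, 12 mm along y and reaches from z = 97 to 135 mm of hook: grip it across the 12 mm, fingers closing along the piece's y.
- hook_mouth (a point): Middle of the hook's mouth, on the gate's outer face: x = 17.5, z = 65 mm of hook, axes as hook. The mouth faces +x; it lies between the lower arm and a nose (x = 12 to 20 mm) whose lower end is at z = 83 mm, and the red gate shuts it. Let the bar enter with its centre 62 to 67 mm above the origin of hook, best 65.
- hook_seat (a point): Point in the hook, 88 mm above the origin of hook (x = y = 0), axes as hook. Inside of the hook: lower arm top at z = 57 mm, spine face at x = -12 mm, roof at z = 94 mm at x = 0 sloping down to 86 mm at x = -12 and 84 mm at x = 15. When the weight hangs, the bar lies under the roof, its centre 85 to 90 mm above the origin.
- gate_tip (a point): Lower tip of the red gate, a sprung flap 23 mm long, 5 mm thick, hinged at its top at x = 15, z = 82 mm of hook. Shut, it hangs straight down, tip at x = 15, z = 60 mm; it swings only inwards (tip towards -x and up, at most 80 degrees) and springs shut by itself. Pushing it open on the bar takes roughly 6 to 12 N; it flicks shut when the bar has all but reached the spine (last 1 to 3 mm).
- cradle: Fixed black tray 66 mm square in which the weight stands; floor 5 mm and rim 13 mm above the bench, inside 50 mm square. Origin: centre of its underside.
- scale: Fixed hanging scale: white base 150 mm (x) by 270 mm (y) by 30 mm with red feet; two posts at y = +115 and -115 mm carry the weigh bar between grey heads that reach 154 to 190 mm above the bench. Origin: centre of its underside; its -x is the front, more or less towards the robot; the hook is pushed on from there along +x.
- bar_mid (a point): Middle of the weigh bar, on its axis: round steel bar 8 mm thick along the scale's y, 208 mm clear between the heads, 170 mm above the bench; nothing above it. Axes as scale. The bar is carried on springs: pushed along the scale's +x it gives way noticeably, at most 16 mm (stop), and springs back; it does not give in other directions.
- knob_weight: Bystander: small brass weight with a knob, 36 mm across, 50 mm high, stands upright about 85 mm beside the cradle. Origin: centre of its underside.
- beaker: Bystander: glass beaker 66 mm across, 85 mm high, stands about 120 mm behind the cradle. Origin: centre of its underside.
- buffer: Bystander: pink bottle with a white cap and a yellow label, 60 mm across, 130 mm high, stands about 155 mm behind the weigh bar. Origin: centre of its underside.
Not all that is in view belongs to the job. Of the things shaped like the cradle, the black one is meant.

How it is judged:
By the outcome, as a careful person would: the job done as asked, in the order asked, and still so for the second after the job is handed in, with the robot touching nothing.
It also fails if it takes over 72 s, if anything falls off the work surface, if the arm or the gripper's body presses on something with over 40 N, if the wrist force passes 120 N, or if a joint passes its speed limit or range.

## Working session

There is one attempt and no reset: what is moved stays moved. The work goes in short steps, Python scripts to look and compute and a tool call to move; the robot and the scene stay as the last step left them, time stands still between calls to the robot, and variables do not carry over. Pictures are saved under pics/ and viewed, at most 11 in all, crops included, and the job is handed in when it is done.

Besides the shell and the picture viewer there is one more tool, called as name([rows], argument=value, ...), one row to a line, values as JSON. jog_arm: Moves the arm, as the interface text tells. Its arguments: {"type":"object","properties":{"deltas":{"type":"array"},"force":{"type":"number"}},"required":["deltas"]}

```bash
mkdir -p pics; python3 - <<'E'
from plant import r
import cv2
for n in("scene","top"):
    cv2.imwrite(f"pics/{n}0.png",cv2.resize(r.capture(n),(768,576),interpolation=cv2.INTER_CUBIC))
    i=r.camera_info(n);print(n,i)
print(r.get_state(),r.tip_extent)
E
```

```text
scene {'fx': 428.8692698887646, 'fy': 428.8692698887646, 'cx': 257.1608852261363, 'cy': 195.865982831502, 'view': array([[ 0.06620625,  0.99775209,  0.01036837, -0.07389053],
       [-0.82456293,  0.04885684,  0.5636568 ,  0.39392546],
       [ 0.56188319, -0.04586698,  0.82594401, -1.36561344],
       [ 0.        ,  0.        ,  0.        ,  1.        ]])}
top {'fx': 458.5847190098275, 'fy': 458.5847190098275, 'cx': 251.9405136331563, 'cy': 190.00123769193291, 'view': array([[-0.00271374, -0.99994772,  0.00985819,  0.01764792],
       [ 0.99591453, -0.00181272,  0.09028271, -0.57807282],
       [-0.09026012,  0.01006292,  0.99586739, -1.13455065],
       [ 0.        ,  0.        ,  0.        ,  1.        ]])}
{'time_s': 0.1, 'joints': array([-5.37945052e+01,  2.05856541e+01,  6.39797980e-01, -1.65511136e-02,
       -7.01349754e+01, -1.65053654e+01]), 'qd': array([-0.05569929, -0.18175536,  0.14688695,  0.08286848,  0.07681082,
        0.01272066]), 'joint_torque': array([-2.85123708e-03, -5.84160697e+01,  2.93749827e+01,  7.01538920e+00,
        1.02008818e-02, -7.15970668e-05]), 'tcp_pos': array([ 0.22734594, -0.63509643,  0.21524493]), 'eef_rot': array([ 1.79918078e+02, -8.04765352e-03, -1.60305500e+02]), 'contact_force': array([-0.70760665, -0.20282042,  0.6525595 ]), 'moment': array([ 0.00196754,  0.02786939, -0.00348668]), 'gripper_force': 0.0, 'gripper_width': 0.0875675657304927} 0.019
```

View pics/scene0.png

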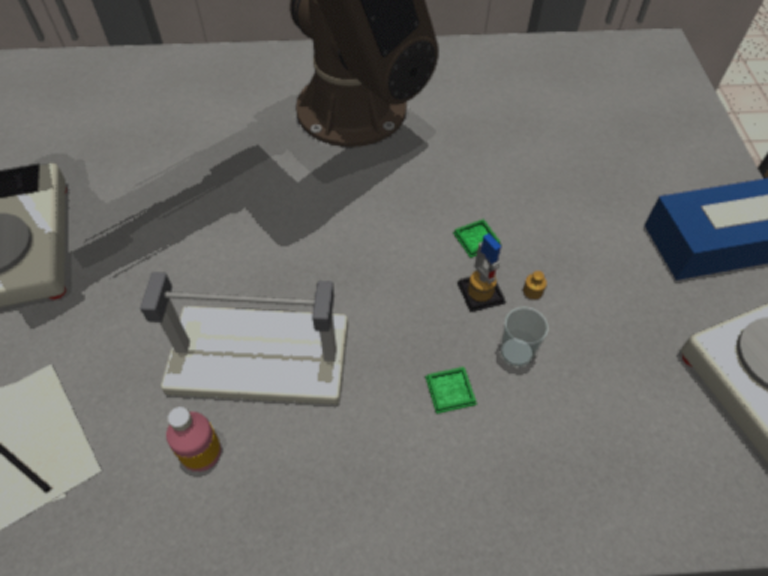

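View pics/top0.png

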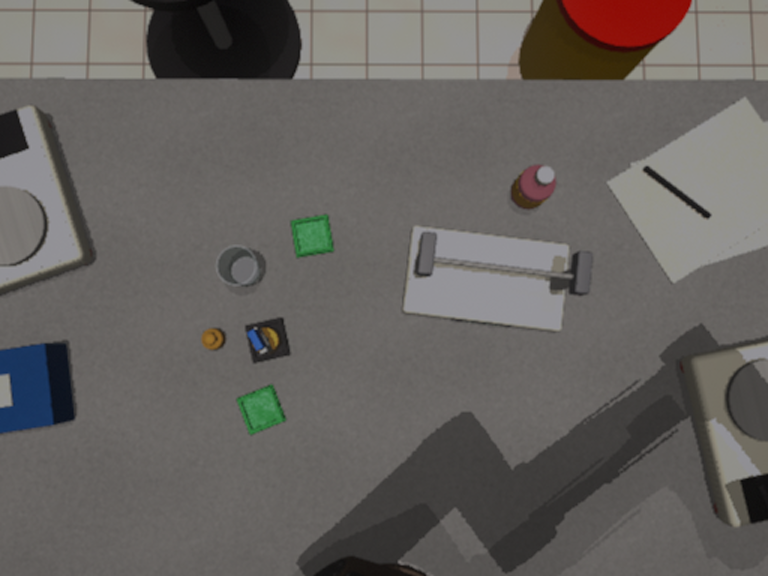

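The scene view has the hook at (485,265) with its blue tab at (490,247), the bar running from (165,296) to (318,303), and the bottle at (192,440). The top view has the tab at (258,340) and the bar from (435,261) to (570,276). The next step is close-up crops and a first triangulation.

```bash
cat > h.py <<'E'
from plant import r
import cv2, numpy as np
def ray(n,u,v):
    i=r.camera_info(n);V=i["view"];R=V[:3,:3];c=-R.T@V[:3,3]
    d=R.T@np.array([(u-i["cx"])/i["fx"],-(v-i["cy"])/i["fy"],-1.]);return c,d/np.linalg.norm(d)
def onz(n,u,v,z):
    c,d=ray(n,u,v);return c+d*(z-c[2])/d[2]
def tri(a,b):
    (c1,d1),(c2,d2)=ray("scene",*a),ray("top",*b)
    s=np.linalg.lstsq(np.c_[d1,-d2],c2-c1,rcond=None)[0];p,q=c1+s[0]*d1,c2+s[1]*d2
    return (p+q)/2,np.linalg.norm(p-q)
def proj(n,p):
    i=r.camera_info(n);q=i["view"]@np.append(p,1);return np.array([i["cx"]-i["fx"]*q[0]/q[2],i["cy"]+i["fy"]*q[1]/q[2]])
E
python3 - <<'E'
from h import *
s=r.capture("scene");t=r.capture("top")
cv2.imwrite("raw_s.png",s);cv2.imwrite("raw_t.png",t)
a=cv2.resize(s[145:215,295:365],(560,560),interpolation=cv2.INTER_CUBIC)
b=cv2.resize(t[200:250,150:200],(400,400),interpolation=cv2.INTER_CUBIC)
c=np.zeros((560,240+0,3),np.uint8)
cv2.imwrite("pics/c1.png",np.hstack([cv2.resize(a,(400,400)),b]))
cv2.imwrite("pics/c2.png",np.vstack([cv2.resize(s[175:245,90:240],(640,299),interpolation=cv2.INTER_CUBIC),cv2.resize(t[145:215,260:410],(640,299),interpolation=cv2.INTER_CUBIC)]))
for n,im in(("scene",s),("top",t)):
    h=cv2.cvtColor(im,cv2.COLOR_BGR2HSV)
    for nm,lo,hi in(("blue",(105,120,60),(130,255,255)),("red",(0,120,60),(8,255,255)),("red2",(170,120,60),(180,255,255))):
        m=cv2.inRange(h,lo,hi);k,_,st,ce=cv2.connectedComponentsWithStats(m)
        for i in range(1,k):
            if st[i,4]>2: print(n,nm,st[i],ce[i])
E
```

```text
scene blue [ 440  119   72   50 1822] [476.22008782 144.6481888 ]
scene blue [321 156  13  19 144] [326.93055556 165.08333333]
scene red [326 181   4   4  11] [327.27272727 182.63636364]
scene red [ 34 196   8   3  10] [ 37.7 197.5]
scene red [456 239   3   4   6] [457.  240.5]
top blue [165 219  11  15  84] [169.76190476 226.11904762]
top blue [   0  229   36   60 1628] [ 17.40909091 258.7960688 ]
top red [ 374    0   87   32 2052] [417.63840156  12.75292398]
```

View pics/c1.png

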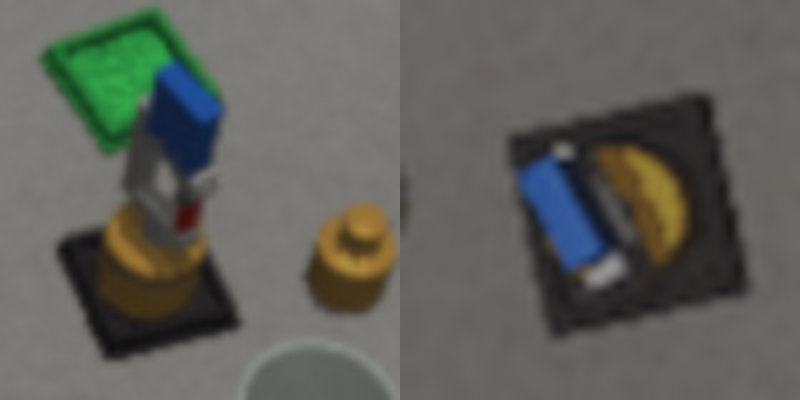

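View pics/c2.png

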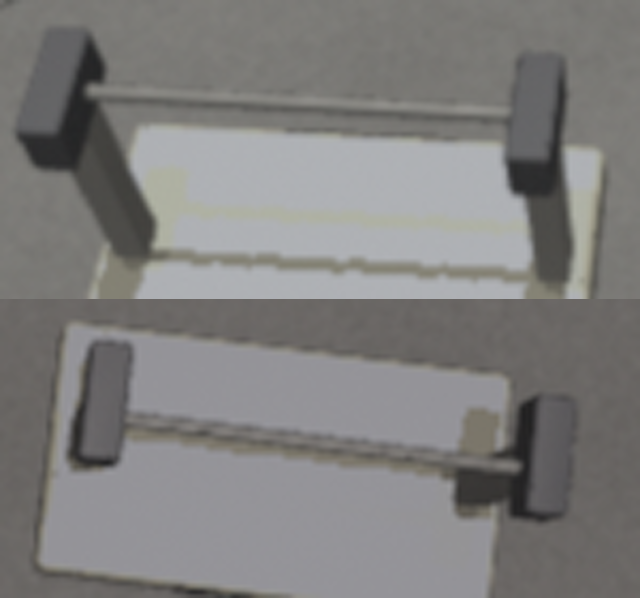

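The crops show the mouth and red gate facing the scene camera, towards +x and slightly +y in world. The tab's bright top face is centred near (162,214) in the top crop. The bar ends are at scene px (111,196) and (209,201.5), and at top px (382,184) and (290,173).

```bash
python3 - <<'E'
from h import *
s=cv2.imread("raw_s.png");t=cv2.imread("raw_t.png")
A,da=tri((110.6,195.9),(381.6,183.7));B,db=tri((208.6,201.1),(289.5,172.7))
print("bar tri",A,da,B,db)
for n,p,q in(("scene",(208.6,201.1),(110.6,195.9)),("top",(289.5,172.7),(381.6,183.7))):
    b=onz(n,*p,.17);a=onz(n,*q,.17);d=b-a;print(n,a,b,(a+b)/2,"len",np.linalg.norm(d),"yaw",np.degrees(np.arctan2(-d[0],d[1])))
# tab top face
c=cv2.resize(t[205:245,155:190],None,fx=8,fy=8,interpolation=cv2.INTER_CUBIC);h=cv2.cvtColor(c,cv2.COLOR_BGR2HSV)
b=cv2.inRange(h,(100,100,0),(130,255,255));v=h[...,2][b>0];print("V pct",np.percentile(v,[10,30,50,70,90]))
for th in(90,110,130):
    m=cv2.inRange(h,(100,100,th),(130,255,255));m=cv2.connectedComponentsWithStats(m)
    k=1+np.argmax(m[2][1:,4]);pts=np.argwhere(m[1]==k)[:,::-1].astype(np.float32)
    (cx,cy),wh,an=cv2.minAreaRect(pts);px=lambda u,w:((u+.5)/8-.5+155,(w+.5)/8-.5+205)
    W=np.array([onz("top",*px(*p),.14)[:2] for p in cv2.boxPoints(((cx,cy),wh,an))]);e=np.diff(W,axis=0);L=np.linalg.norm(e,axis=1);i=L[:2].argmax()
    f=cv2.fitLine(pts,cv2.DIST_L2,0,.01,.01).ravel();P0,P1=[onz("top",*px(f[2]+k*f[0],f[3]+k*f[1]),.14) for k in(-50,50)];D=P1-P0
    print(th,"cent",W.mean(0),"L",L[:2],"yaw",np.degrees(np.arctan2(e[i,1],e[i,0]))%180,"fit",np.degrees(np.arctan2(D[1],D[0]))%180, "mean",(P0+P1)[:2]/2)
# cradle outer corners at rim
for n,cs in(("top",[(512,137),(710,95),(748,290),(555,337)]),):
    W=np.array([onz(n,(x-400)/8+149.5,y/8+199.5,.013) for x,y in cs]);print("cradle",W.mean(0),np.linalg.norm(np.diff(W,axis=0),axis=1))
g=tri((327.2,181.6),proj("top",[.45,.22,.07]))
print("gate on z=.076",onz("scene",327.2,182.4,.076))
E
```

```text
bar tri [ 0.57851279 -0.27022591  0.17074472] 0.0005103549017364158 [ 0.60348571 -0.0668723   0.17061724] 0.0020685745174758383
scene [ 0.57802187 -0.270221    0.17      ] [ 0.60299398 -0.06795994  0.17      ] [ 0.59050793 -0.16909047  0.17      ] len 0.20379681407110847 yaw -7.038387608237521
top [ 0.57861618 -0.27071115  0.17      ] [ 0.60356807 -0.06589096  0.17      ] [ 0.59109212 -0.16830105  0.17      ] len 0.2063344472325033 yaw -6.945740391340668
V pct [ 58. 107. 137. 152. 154.]
90 cent [0.48565125 0.20415017] L [0.01341014 0.03297047] yaw 28.823789808854883 fit 29.87982369353324 mean [0.48601844 0.20395959]
110 cent [0.48587863 0.20425786] L [0.01212916 0.03118952] yaw 28.221860644809198 fit 28.866676835379735 mean [0.48597296 0.2040608 ]
130 cent [0.48592838 0.20421409] L [0.00992241 0.02960509] yaw 29.287125209056853 fit 28.918786489591838 mean [0.48588016 0.20404552]
cradle [0.48712819 0.20302744 0.013     ] [0.0640557  0.06304765 0.06254121]
gate on z=.076 [0.50282613 0.2084708  0.076     ]
```

The hook is at (0.486, 0.204) with yaw 29°. The bar's middle is at (0.591, -0.169) with yaw -7°. I'll move high over the scale to a point above the tab.

jog_arm([
  [[1,3.2,4.2,1.2,0.02],[1,3.2,4.2,1.2,0.02],[1,3.2,4.2,1.2,0.02],[1,3.2,4.2,1.2,0.02],[1,3.2,4.2,1.2,0.02],[1,3.2,4.2,1.2,0.02],[1,3.2,4.2,1.2,0.02],[1,3.2,4.2,1.2,0.02]],
])

```text
time_s: 1.2
tcp_pos: [0.4842, -0.2979, 0.3125]
eef_rot: [-180.0, 0.0, -151.1]
contact_force: [1.6, -0.9, -0.6]
gripper_width: 0.0875
gripper_force: 0.0
```

jog_arm([
  [[1,0,5,0,0],[1,0,5,0,0],[1,0,5,0,0],[1,0,5,0,0],[1,0,5,0,0],[1,0,5,0,0],[1,0,5,0,0],[1,0,5,0,0]],
])

```text
time_s: 2.2
tcp_pos: [0.4831, 0.1021, 0.3122]
eef_rot: [180.0, 0.0, -151.1]
contact_force: [2.0, -0.1, -0.7]
gripper_width: 0.0874
gripper_force: 0.0
```

jog_arm([
  [[1,0,4,0,0],[1,0,3,0,0],[1,0,2,0,0],[1,0,1,0,0],[1,0,0,-2,0],[1,0,0,-2,0],[1,0,0,0,0],[1,0,0,0,0]],
])

```text
time_s: 3.2
tcp_pos: [0.484, 0.2003, 0.273]
eef_rot: [-180.0, 0.1, -151.2]
contact_force: [0.6, 0.3, 0.2]
gripper_width: 0.0877
gripper_force: 0.0
```

jog_arm([
  [[1,0.2,0.4,-3,0],[1,0,0,-3,0],[1,0,0,-3,0],[1,0,0,-2,0],[1,0,0,-2,0],[1,0,0,-1,0],[1,0,0,-1,0],[1,0,0,0,0]],
])

```text
time_s: 4.2
tcp_pos: [0.4854, 0.2044, 0.1219]
eef_rot: [-180.0, -0.0, -151.1]
contact_force: [-0.6, -0.1, 0.0]
gripper_width: 0.0874
gripper_force: 0.0
```

jog_arm([
  [[-0.5,0,0,0,0],[-0.6,0,0,0,0],[-1,0,0,0,0],[-1,0,0,0,0],[-1,0,0,0,0],[-1,0,0,0,0]],
], force=30)

```text
time_s: 4.95
tcp_pos: [0.4855, 0.2045, 0.1221]
eef_rot: [180.0, 0.0, -151.1]
contact_force: [0.0, 0.1, 0.7]
gripper_width: 0.0334
gripper_force: 0.0
```

jog_arm([
  [[-1,0,0,0,0],[-1,0,0,0,0],[-1,0,0,0,0],[-1,0,0,0,0],[-1,0,0,0,0],[-1,0,0,0,0]],
])

```text
time_s: 5.7
tcp_pos: [0.4855, 0.2045, 0.1221]
eef_rot: [-180.0, -0.0, -151.1]
contact_force: [0.8, 0.1, 0.1]
gripper_width: 0.0116
gripper_force: 30.0
```

jog_arm([
  [[-1,0,0,0.5,0],[-1,0,0,1,0],[-1,0,0,2,0],[-1,0,0,3,0],[-1,0,0,2.5,0],[-1,0,0,1,0],[-1,0,0,0,0]],
])

```text
time_s: 6.58
tcp_pos: [0.4855, 0.2047, 0.2223]
eef_rot: [180.0, 0.0, -151.1]
contact_force: [0.2, 0.5, -4.9]
gripper_width: 0.0116
gripper_force: 30.0
```

jog_arm([
  [[-1,0,-3,0,-0.08],[-1,0,-4,0,-0.08],[-1,0,-5,0,-0.08],[-1,0,-5,0,-0.08],[-1,0,-5,0,-0.08],[-1,0,-5,0,-0.08],[-1,0,-5,0,-0.08],[-1,0,-3,0,-0.07]],
])

```text
time_s: 7.58
tcp_pos: [0.4843, -0.1474, 0.2205]
eef_rot: [-180.0, -0.1, 172.5]
contact_force: [-0.5, 2.6, -4.6]
gripper_width: 0.0116
gripper_force: 30.1
```

jog_arm([
  [[-1,1,-1,0,0],[-1,1,-0.5,0,0],[-1,1,0,0,0],[-1,0.5,0,0,0],[-1,0,0,0,0],[-1,0,0,0,0],[-1,0,0,0,0]],
])

```text
time_s: 8.45
tcp_pos: [0.5203, -0.1603, 0.2222]
eef_rot: [180.0, 0.0, 172.8]
contact_force: [-0.1, -0.0, -4.6]
gripper_width: 0.0117
gripper_force: 30.0
```

```bash
python3 - <<'E'
from h import *
s=r.capture("scene");t=r.capture("top");cv2.imwrite("raw_s1.png",s);cv2.imwrite("raw_t1.png",t)
st=r.get_state();print(st["tcp_pos"],st["eef_rot"],st["contact_force"],st["gripper_width"])
up=lambda i:cv2.resize(i,(400,400),interpolation=cv2.INTER_CUBIC)
p=proj("scene",st["tcp_pos"]-[0,0,.04]).astype(int);q=proj("top",st["tcp_pos"]).astype(int);print(p,q)
cv2.imwrite("pics/c3.png",np.hstack([up(s[p[1]-35:p[1]+35,p[0]-35:p[0]+35]),up(t[q[1]-40:q[1]+40,q[0]-40:q[0]+40])]))
E
```

```text
[ 0.52030165 -0.16042128  0.22223913] [1.79997088e+02 1.27069596e-02 1.72775967e+02] [-0.23768462  0.41128307 -4.06744509] 0.011513782148179828
[164 167] [337 208]
```

View pics/c3.png

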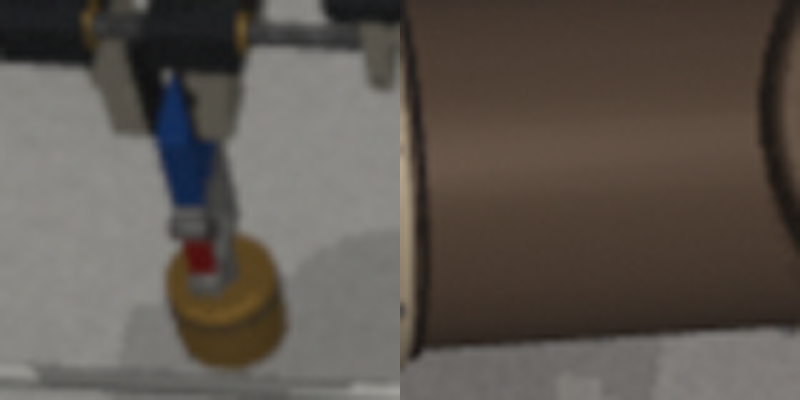

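The scene crop shows the hook held upright in the grip with its gate facing the bar: red at (200,258), brass below it at (226,300). I'll check the held pose from the red centroid before pushing.

```bash
python3 - <<'E'
from h import *
s=cv2.imread("raw_s1.png");tcp=np.array([.5203,-.1604,.2222]);y=np.radians(-7.2);o=tcp-[0,0,.117]
W=lambda x,yy,z:o+[x*np.cos(y)-yy*np.sin(y),x*np.sin(y)+yy*np.cos(y),z]
c=s[135:205,125:205];h=cv2.cvtColor(c,cv2.COLOR_BGR2HSV)
m=cv2.inRange(h,(0,120,50),(8,255,255))|cv2.inRange(h,(172,120,50),(180,255,255))
for nm,mm in(("red",m),("blue",cv2.inRange(h,(105,100,40),(130,255,255))),("brass",cv2.inRange(h,(10,110,40),(28,255,255)))):
    k,_,st,ce=cv2.connectedComponentsWithStats(mm);i=1+st[1:,4].argmax();print(nm,st[i]+[125,135,0,0,0],ce[i]+[125,135])
print("pred gate top/bottom(.083/.060)",proj("scene",W(.0175,0,.083)),proj("scene",W(.0175,0,.06)))
print("pred tab low front",proj("scene",W(.016,0,.102)))
P=[W(.022*np.cos(a),.022*np.sin(a),z) for a in np.linspace(0,6.28,60) for z in(0,.036)];q=np.array([proj("scene",p) for p in P]);print("brass bbox pred",q.min(0),q.max(0))
# bar z relative: ray height check
print("bar_mid proj",proj("scene",[.5908,-.1687,.17]))
E
```

```text
red [161 174   5   6  25] [163.4  176.44]
blue [156 146  10  22 136] [160.30147059 157.5       ]
brass [159 174  19  22 268] [168.83955224 186.02238806]
pred gate top/bottom(.083/.060) [162.60188804 172.66285986] [164.44401979 179.18813928]
pred tab low front [161.15528388 166.48999143]
brass bbox pred [157.65694867 171.41549276] [179.95046903 196.66115742]
bar_mid proj [159.6504049  198.60085676]
```

jog_arm([
  [[-1,1,-0.12,0,0],[-1,1.2,-0.15,0,0],[-1,1.2,-0.15,0,0],[-1,0.7,-0.09,0,0],[-1,0.3,-0.04,0,0],[-1,0,0,0,0],[-1,0,0,0,0]],
])

```text
time_s: 9.43
tcp_pos: [0.5643, -0.166, 0.2221]
eef_rot: [180.0, -0.0, 172.8]
contact_force: [-0.2, -0.6, -4.3]
gripper_width: 0.0114
gripper_force: 30.0
```

jog_arm([
  [[-1,0.1,-0.012,0,0],[-1,0.1,-0.012,0,0],[-1,0.1,-0.012,0,0],[-1,0.1,-0.012,0,0],[-1,0,0,0,0],[-1,0,0,0,0]],
])

```text
time_s: 10.18
tcp_pos: [0.5685, -0.1665, 0.222]
eef_rot: [180.0, -0.0, 172.8]
contact_force: [0.5, 0.2, -4.4]
gripper_width: 0.0118
gripper_force: 30.0
```

jog_arm([
  [[-1,0.1,-0.012,0,0],[-1,0.1,-0.012,0,0],[-1,0.1,-0.012,0,0],[-1,0.1,-0.012,0,0],[-1,0,0,0,0],[-1,0,0,0,0]],
])

```text
time_s: 10.92
tcp_pos: [0.5723, -0.1669, 0.222]
eef_rot: [-180.0, -0.0, 172.8]
contact_force: [-0.9, 0.9, -4.2]
gripper_width: 0.0114
gripper_force: 30.0
```

jog_arm([
  [[-1,0.1,-0.012,0,0],[-1,0.1,-0.012,0,0],[-1,0.1,-0.012,0,0],[-1,0,0,0,0],[-1,0,0,0,0]],
])

```text
time_s: 11.55
tcp_pos: [0.5754, -0.1673, 0.2221]
eef_rot: [-180.0, -0.0, 172.8]
contact_force: [-2.3, 0.6, -3.6]
gripper_width: 0.0116
gripper_force: 30.0
```

jog_arm([
  [[-1,0.1,-0.012,0,0],[-1,0.1,-0.012,0,0],[-1,0.1,-0.012,0,0],[-1,0,0,0,0],[-1,0,0,0,0]],
])

```text
time_s: 12.18
tcp_pos: [0.5785, -0.1677, 0.2221]
eef_rot: [-180.0, -0.0, 172.8]
contact_force: [-2.7, 0.6, -2.3]
gripper_width: 0.0111
gripper_force: 30.0
```

jog_arm([
  [[-1,0.1,-0.012,0,0],[-1,0.1,-0.012,0,0],[-1,0.1,-0.012,0,0],[-1,0,0,0,0],[-1,0,0,0,0]],
])

```text
time_s: 12.8
tcp_pos: [0.5814, -0.168, 0.222]
eef_rot: [180.0, -0.0, 172.8]
contact_force: [-4.1, 0.8, -1.6]
gripper_width: 0.0113
gripper_force: 30.0
```

jog_arm([
  [[-1,0.1,-0.012,0,0],[-1,0.1,-0.012,0,0],[-1,0.1,-0.012,0,0],[-1,0,0,0,0],[-1,0,0,0,0]],
])

```text
time_s: 13.42
tcp_pos: [0.5844, -0.1684, 0.222]
eef_rot: [180.0, -0.0, 172.8]
contact_force: [-5.3, 0.8, -1.4]
gripper_width: 0.0118
gripper_force: 30.0
```

jog_arm([
  [[-1,0.1,-0.012,0,0],[-1,0.1,-0.012,0,0],[-1,0.1,-0.012,0,0],[-1,0,0,0,0],[-1,0,0,0,0]],
])

```text
time_s: 14.05
tcp_pos: [0.5875, -0.1688, 0.2222]
eef_rot: [-180.0, 0.0, 172.8]
contact_force: [-4.8, 0.1, -2.1]
gripper_width: 0.0114
gripper_force: 30.0
```

jog_arm([
  [[-1,0.1,-0.012,0,0],[-1,0.1,-0.012,0,0],[-1,0.1,-0.012,0,0],[-1,0,0,0,0],[-1,0,0,0,0]],
])

```text
time_s: 14.68
tcp_pos: [0.5906, -0.1691, 0.2222]
eef_rot: [-180.0, 0.0, 172.8]
contact_force: [-5.2, 0.5, 0.0]
gripper_width: 0.0112
gripper_force: 30.0
```

```bash
python3 - <<'E'
from h import *
s=r.capture("scene");st=r.get_state();print(st["tcp_pos"],st["contact_force"],st["moment"])
p=proj("scene",st["tcp_pos"]-[0,0,.045]).astype(int)
cv2.imwrite("pics/c4.png",cv2.resize(s[p[1]-30:p[1]+30,p[0]-35:p[0]+35],(700,600),interpolation=cv2.INTER_CUBIC))
E
```

```text
[ 0.59057478 -0.16913322  0.22214523] [-4.58366623  0.12612382 -0.74974543] [ 0.09807752  1.83949707 -0.00420578]
```

View pics/c4.png

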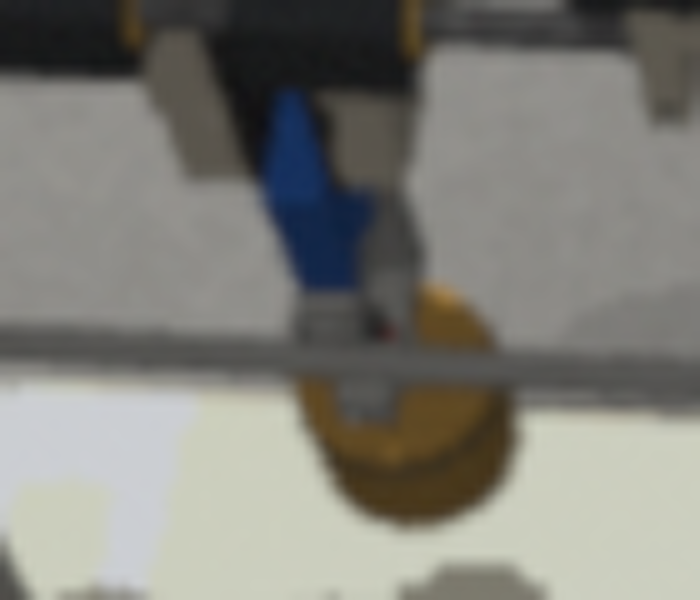

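The bar at (345,350) lies in the mouth, between the nose at (335,310) and the lower arm at (370,400), and it is pushing the gate inward. I'll keep pushing.

jog_arm([
  [[-1,0.1,-0.012,0,0],[-1,0.1,-0.012,0,0],[-1,0.1,-0.012,0,0],[-1,0,0,0,0],[-1,0,0,0,0]],
])

```text
time_s: 15.35
tcp_pos: [0.5936, -0.1695, 0.2221]
eef_rot: [180.0, 0.0, 172.8]
contact_force: [-3.8, -0.2, -0.9]
gripper_width: 0.0114
gripper_force: 30.0
```

jog_arm([
  [[-1,0.1,-0.012,0,0],[-1,0.1,-0.012,0,0],[-1,0.1,-0.012,0,0],[-1,0,0,0,0],[-1,0,0,0,0]],
])

```text
time_s: 15.98
tcp_pos: [0.5965, -0.1698, 0.2221]
eef_rot: [180.0, 0.0, 172.8]
contact_force: [-5.4, -0.4, -0.3]
gripper_width: 0.0114
gripper_force: 30.0
```

jog_arm([
  [[-1,0.1,-0.012,0,0],[-1,0.1,-0.012,0,0],[-1,0,0,0,0],[-1,0,0,0,0]],
])

```text
time_s: 16.48
tcp_pos: [0.5983, -0.17, 0.222]
eef_rot: [180.0, -0.0, 172.8]
contact_force: [-4.2, -0.0, -0.6]
gripper_width: 0.0118
gripper_force: 30.0
```

jog_arm([
  [[-1,0.1,-0.012,0,0],[-1,0.1,-0.012,0,0],[-1,0,0,0,0],[-1,0,0,0,0]],
])

```text
time_s: 16.98
tcp_pos: [0.6004, -0.1703, 0.222]
eef_rot: [180.0, -0.0, 172.8]
contact_force: [-5.5, 0.9, 0.2]
gripper_width: 0.0116
gripper_force: 30.0
```

jog_arm([
  [[-1,0.1,-0.012,0,0],[-1,0.1,-0.012,0,0],[-1,0,0,0,0],[-1,0,0,0,0]],
])

```text
time_s: 17.48
tcp_pos: [0.6022, -0.1705, 0.2219]
eef_rot: [180.0, -0.0, 172.8]
contact_force: [-5.2, 0.6, -0.3]
gripper_width: 0.0115
gripper_force: 30.0
```

jog_arm([
  [[-1,0.1,-0.012,0,0],[-1,0.1,-0.012,0,0],[-1,0,0,0,0],[-1,0,0,0,0]],
])

```text
time_s: 17.98
tcp_pos: [0.6043, -0.1708, 0.2219]
eef_rot: [180.0, -0.0, 172.8]
contact_force: [-5.1, -0.8, -0.7]
gripper_width: 0.0116
gripper_force: 30.0
```

```bash
python3 - <<'E'
from h import *
s=r.capture("scene");st=r.get_state();print(st["tcp_pos"],st["contact_force"],st["moment"])
# bar row at columns clear of the hook, vs bar at rest
s0=cv2.imread("raw_s.png")
for u in (135,140,180,190):
    for n,im in(("rest",s0),("now",s)):
        g=cv2.cvtColor(im,cv2.COLOR_BGR2GRAY)[185:212,u-2:u+3].mean(1);print(u,n,g.round().astype(int))
p=proj("scene",st["tcp_pos"]-[0,0,.045]).astype(int)
cv2.imwrite("pics/c5.png",cv2.resize(s[p[1]-30:p[1]+30,p[0]-35:p[0]+35],(700,600),interpolation=cv2.INTER_CUBIC))
E
```

```text
[ 0.60433471 -0.17074755  0.22191696] [-5.94394419  0.24432499  0.15622535] [ 0.14578307  2.16333524 -0.01646717]
135 rest [123 123 122 122 121 121 121 121 120 120 118 129 131 112  97 110 119 121
 123 143 167 176 176 176 176 176 176]
135 now [142 142 143 143 143 142 143 142 141 141 142 142 143 141 115  89  85  86
 125 166 195 206 207 207 207 207 208]
140 rest [124 124 124 123 123 122 121 122 121 122 121 128 135 121  94 107 120 121
 123 134 162 175 176 176 176 176 177]
140 now [ 91  94  99 105 118 134 142 143 142 143 143 143 143 140 118  93  86  85
 110 149 189 206 207 207 206 206 206]
180 rest [121 121 119 118 118 119 120 120 118 118 118 118 119 123 139 127  97 105
 116 119 118 111 151 174 176 176 177]
180 now [142 142 140 139 139 140 141 140 139 139 139 139 139 140 140 139 119  94
  88  85  91 107 170 201 205 205 205]
190 rest [120 120 119 118 118 118 118 118 119 120 120 120 120 118 132 134 112  96
 108 117 117 110 128 162 175 176 176]
190 now [133 141 141 140 138 139 140 140 140 141 141 141 140 132 125 124 123 112
 109  99  85  97 135 184 203 205 205]
```

View pics/c5.png

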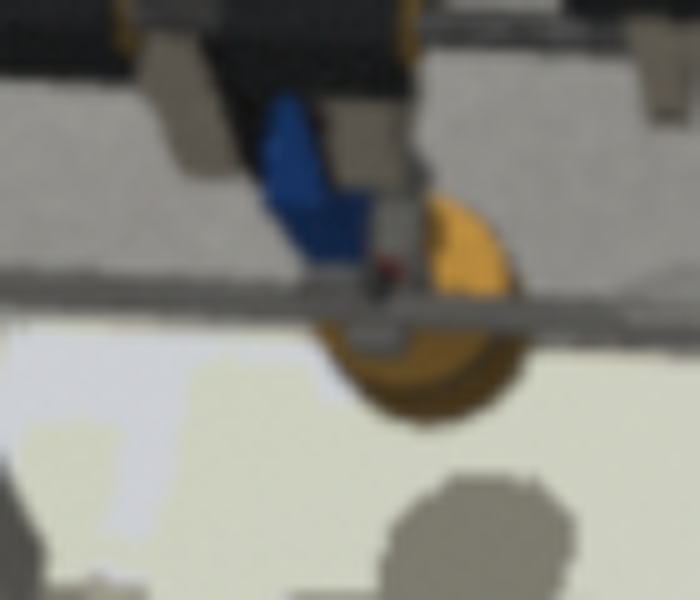

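The crop shows the hook has tilted about 20° in the grip, because the brass has swung back towards the robot. The bar is only at the mouth, so a 30 N grip was too weak. I'll back out, straighten the weight by setting it on the bench, and grip again with 60 N and slightly lower.

jog_arm([
  [[-1,-0.3,0.036,0,0],[-1,-0.4,0.05,0,0],[-1,-0.5,0.06,0,0],[-1,-0.5,0.06,0,0],[-1,-0.5,0.06,0,0],[-1,-0.5,0.06,0,0],[-1,0,0,0,0]],
])

```text
time_s: 18.9
tcp_pos: [0.5773, -0.1674, 0.2221]
eef_rot: [180.0, 0.0, 172.8]
contact_force: [1.0, -0.5, -5.5]
gripper_width: 0.0117
gripper_force: 30.0
```

jog_arm([
  [[-1,-1,0.12,0,0],[-1,-2,0.2,0,0],[-1,-3,0.2,0,0],[-1,-3,0.2,0,0],[-1,-3,0.2,0,0],[-1,-1.5,0.2,0,0],[-1,0,0,0,0],[-1,0,0,0,0]],
])

```text
time_s: 19.9
tcp_pos: [0.4433, -0.1563, 0.2223]
eef_rot: [-180.0, 0.1, 172.8]
contact_force: [-0.0, -0.6, -4.2]
gripper_width: 0.0114
gripper_force: 30.0
```

```bash
python3 - <<'E'
from h import *
s=r.capture("scene");t=r.capture("top");st=r.get_state();print(st["tcp_pos"],st["contact_force"],st["moment"])
p=proj("scene",st["tcp_pos"]-[0,0,.05]).astype(int);print(p)
a=cv2.resize(s[p[1]-40:p[1]+40,p[0]-50:p[0]+50],(750,600),interpolation=cv2.INTER_CUBIC)
cv2.imwrite("pics/c6.png",a)
E
```

```text
[ 0.4432741  -0.15632639  0.22194989] [ 0.91838394  0.01027292 -3.96041144] [-0.00718294 -0.02000427 -0.00672061]
[169 143]
```

View pics/c6.png

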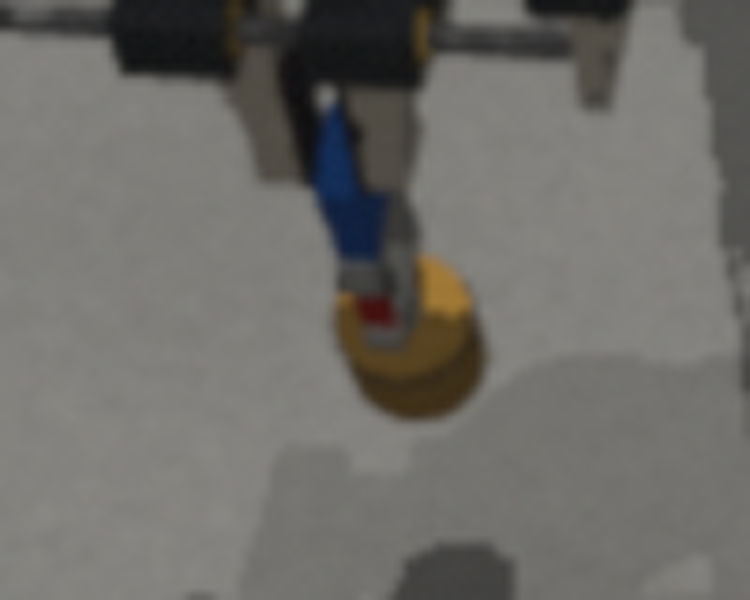

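The held weight is tilted with its gate shut: red at (375,310), brass at (415,340). I'll touch its front edge down on the bench and bring the grip back over it with a light hold to stand it upright.

jog_arm([
  [[-1,1,-0.12,-2,0],[-1,1,-0.12,-2,0],[-1,0,0,-2,0],[-1,0,0,-2,0],[-1,0,0,-1,0],[-1,0,0,-0.5,0],[-1,0,0,-0.2,0],[-1,0,0,0,0]],
])

```text
time_s: 21.0
tcp_pos: [0.4629, -0.1588, 0.1255]
eef_rot: [180.0, 0.0, 172.8]
contact_force: [0.0, -0.3, -4.0]
gripper_width: 0.0115
gripper_force: 30.0
```

jog_arm([
  [[-1,0,0,-0.1,0],[-1,0,0,-0.1,0],[-1,0,0,-0.1,0],[-1,0,0,-0.1,0],[-1,0,0,0,0],[-1,0,0,0,0]],
])

```text
time_s: 21.75
tcp_pos: [0.4625, -0.1588, 0.1211]
eef_rot: [-180.0, 0.0, 172.8]
contact_force: [0.5, -0.1, -4.4]
gripper_width: 0.0114
gripper_force: 30.0
```

jog_arm([
  [[-1,0,0,-0.1,0],[-1,0,0,-0.1,0],[-1,0,0,-0.1,0],[-1,0,0,0,0],[-1,0,0,0,0]],
])

```text
time_s: 22.38
tcp_pos: [0.4629, -0.1588, 0.1184]
eef_rot: [-180.0, 0.0, 172.8]
contact_force: [-0.5, 0.2, 0.8]
gripper_width: 0.0111
gripper_force: 30.0
```

jog_arm([
  [[-1,0,0,0,0],[-1,0,0,0,0],[-1,-0.3,0.036,0,0],[-1,-0.4,0.05,0,0],[-1,-0.4,0.05,0,0],[-1,-0.4,0.05,0,0],[-1,-0.4,0.05,0,0],[-1,0,0,0,0]],
], force=6)

```text
time_s: 23.38
tcp_pos: [0.4428, -0.1563, 0.1178]
eef_rot: [180.0, -0.0, 172.8]
contact_force: [-0.9, -0.6, 1.7]
gripper_width: 0.0117
gripper_force: 6.0
```

```bash
python3 - <<'E'
from h import *
s=r.capture("scene");st=r.get_state();print(st["tcp_pos"],st["contact_force"],st["gripper_width"])
p=proj("scene",st["tcp_pos"]-[0,0,.05]).astype(int);print(p)
cv2.imwrite("pics/c7.png",cv2.resize(s[p[1]-40:p[1]+40,p[0]-50:p[0]+50],(750,600),interpolation=cv2.INTER_CUBIC))
h=cv2.cvtColor(s,cv2.COLOR_BGR2HSV);m=cv2.inRange(h,(10,110,40),(28,255,255));m[:, :p[0]-40]=0;m[:,p[0]+40:]=0
k,_,S,ce=cv2.connectedComponentsWithStats(m);i=1+S[1:,4].argmax();print("brass",S[i],ce[i])
y=np.radians(-7.2);tcp=st["tcp_pos"]
for th in(0,5,10,15,20):
    a=np.radians(th);R=lambda x,yy,z:(x*np.cos(a)+z*np.sin(a),yy,-x*np.sin(a)+z*np.cos(a))
    q=[]
    for f in np.linspace(0,6.28,60):
        for z in(0,.036):
            X,Y,Z=R(.022*np.cos(f),.022*np.sin(f),z-.117);q.append(proj("scene",tcp+[X*np.cos(y)-Y*np.sin(y),X*np.sin(y)+Y*np.cos(y),Z]))
    q=np.array(q);print(th,q.min(0).round(1),q.max(0).round(1))
E
```

```text
[ 0.4430281  -0.15632797  0.11786884] [-1.32269813 -0.35532989  1.92033112] 0.011620327399927152
[175 171]
brass [170 171  18  20 206] [179.20873786 181.59708738]
0 [168.8 172.3] [188.2 194.6]
5 [169.3 169.6] [188.7 191.6]
10 [169.7 166.8] [189.2 188.4]
15 [170.1 164. ] [189.7 185.1]
20 [170.5 161.2] [190.1 181.6]
```

jog_arm([
  [[-1,-0.4,0.05,0,0],[-1,-0.4,0.05,0,0],[-1,0,0,0,0],[-0.8,0,0,0,0],[-0.6,0,0,0,0],[-0.5,0,0,0,0],[-0.5,0,0,0,0],[-0.5,0,0,0,0]],
])

```text
time_s: 24.42
tcp_pos: [0.4357, -0.1554, 0.1182]
eef_rot: [180.0, 0.0, 172.8]
contact_force: [0.5, 0.3, -0.1]
gripper_width: 0.0217
gripper_force: 0.0
```

```bash
cat > tilt.py <<'E'
from h import *
s=r.capture("scene");st=r.get_state();print(st["time_s"],st["tcp_pos"],st["contact_force"],st["moment"],st["gripper_width"])
tcp=st["tcp_pos"];p=proj("scene",tcp-[0,0,.06]).astype(int)
h=cv2.cvtColor(s,cv2.COLOR_BGR2HSV);m=cv2.inRange(h,(10,110,40),(28,255,255));m[:, :p[0]-40]=0;m[:,p[0]+40:]=0
k,_,S,ce=cv2.connectedComponentsWithStats(m);i=1+S[1:,4].argmax();print("brass x0,y0,x1,y1",S[i][:2],S[i][:2]+S[i][2:4])
m=cv2.inRange(h,(0,120,45),(8,255,255))|cv2.inRange(h,(172,120,45),(180,255,255));m[:, :p[0]-30]=0;m[:,p[0]+30:]=0;m[:p[1]-30]=0;m[p[1]+30:]=0
k,_,S,ce=cv2.connectedComponentsWithStats(m)
if k>1:i=1+S[1:,4].argmax();print("red",S[i],ce[i])
import sys
g=float(sys.argv[1]) if len(sys.argv)>1 else .117
y=np.radians(-7.2)
for th in(-5,0,5,10,15,20):
    a=np.radians(th);q=[]
    def W(x,yy,z):
        X,Z=x*np.cos(a)+z*np.sin(a),-x*np.sin(a)+z*np.cos(a);return proj("scene",tcp+[X*np.cos(y)-yy*np.sin(y),X*np.sin(y)+yy*np.cos(y),Z])
    q=np.array([W(.022*np.cos(f),.022*np.sin(f),z-g) for f in np.linspace(0,6.28,60) for z in(0,.036)])
    print(th,q.min(0).round(1),q.max(0).round(1),"gate",W(.0175,0,.0715-g).round(1))
E
python3 tilt.py
```

```text
24.475 [ 0.43562936 -0.15536918  0.11819674] [ 0.01020525 -0.34018488  0.64367825] [-0.00436197 -0.05240455 -0.00551525] 0.021552044241083753
brass x0,y0,x1,y1 [170 171] [188 191]
red [173 171   5   5  18] [174.88888889 173.        ]
-5 [168.8 172.5] [188.  194.8] gate [174.5 174.7]
0 [169.3 169.9] [188.6 192.1] gate [174.8 173.8]
5 [169.8 167.2] [189.1 189.2] gate [175.2 172.8]
10 [170.2 164.5] [189.6 186. ] gate [175.5 171.7]
15 [170.6 161.7] [190.1 182.7] gate [175.9 170.5]
20 [171.  158.8] [190.5 179.3] gate [176.2 169.2]
```

Brass and gate pixels match an upright stand. I'll grip again 3 mm lower with 60 N and return to the bar.

jog_arm([
  [[-0.5,0,0,-0.3,0],[-0.7,0,0,0,0],[-1,0,0,0,0],[-1,0,0,0,0],[-1,0,0,0,0],[-1,0,0,0,0],[-1,0,0,0,0]],
], force=60)

```text
time_s: 25.35
tcp_pos: [0.4354, -0.1554, 0.115]
eef_rot: [-180.0, -0.0, 172.8]
contact_force: [0.3, 0.2, -1.3]
gripper_width: 0.0108
gripper_force: 60.0
```

jog_arm([
  [[-1,0,0,0.5,0],[-1,0,0,2,0],[-1,0,0,3,0],[-1,0,0,3,0],[-1,1,0,1.5,0],[-1,2,-0.2,0.75,0],[-1,2,-0.2,0,0],[-1,1,-0.1,0,0]],
])

```text
time_s: 26.35
tcp_pos: [0.4959, -0.1602, 0.2223]
eef_rot: [180.0, -0.0, 172.8]
contact_force: [-0.4, 0.1, -4.9]
gripper_width: 0.0113
gripper_force: 60.0
```

```bash
python3 tilt.py .115
```

```text
26.4 [ 0.49663498 -0.1603228   0.22203914] [ 3.36651255 -0.31601961 -3.82789171] [-0.16625624 -0.89950689  0.02812822] 0.011543149293495413
brass x0,y0,x1,y1 [160 163] [179 185]
red [163 163   4   6  23] [164.56521739 165.39130435]
-5 [157.6 165.5] [179.5 190.6] gate [163.6 167.5]
0 [158.2 162.7] [180.2 187.6] gate [164.  166.7]
5 [158.8 159.7] [180.9 184.4] gate [164.5 165.6]
10 [159.3 156.7] [181.5 181. ] gate [164.9 164.5]
15 [159.8 153.6] [182.  177.4] gate [165.3 163.2]
20 [160.2 150.5] [182.4 173.6] gate [165.6 161.9]
```

jog_arm([
  [[-1,1.5,-0.15,0,0],[-1,2,-0.2,0,0],[-1,1.5,-0.15,0,0],[-1,1,-0.12,0,0],[-1,0.7,-0.08,0,0],[-1,0.3,-0.04,0,0],[-1,0,0,0,0],[-1,0,0,0,0]],
])

```text
time_s: 27.4
tcp_pos: [0.5652, -0.1677, 0.2227]
eef_rot: [180.0, 0.0, 172.8]
contact_force: [-0.8, -0.1, -3.7]
gripper_width: 0.0113
gripper_force: 60.0
```

jog_arm([
  [[-1,0.1,-0.012,0,0],[-1,0.1,-0.012,0,0],[-1,0.1,-0.012,0,0],[-1,0.1,-0.012,0,0],[-1,0.1,-0.012,0,0],[-1,0,0,0,0]],
])

```text
time_s: 28.15
tcp_pos: [0.5706, -0.1684, 0.2225]
eef_rot: [-180.0, -0.0, 172.8]
contact_force: [0.4, -0.2, -3.9]
gripper_width: 0.0114
gripper_force: 60.0
```

jog_arm([
  [[-1,0.1,-0.012,0,0],[-1,0.1,-0.012,0,0],[-1,0.1,-0.012,0,0],[-1,0.1,-0.012,0,0],[-1,0,0,0,0]],
])

```text
time_s: 28.78
tcp_pos: [0.5744, -0.1689, 0.2225]
eef_rot: [-180.0, -0.0, 172.8]
contact_force: [-0.4, 0.4, -4.1]
gripper_width: 0.011
gripper_force: 60.0
```

jog_arm([
  [[-1,0.1,-0.012,0,0],[-1,0.1,-0.012,0,0],[-1,0.1,-0.012,0,0],[-1,0.1,-0.012,0,0],[-1,0,0,0,0]],
])

```text
time_s: 29.4
tcp_pos: [0.5785, -0.1693, 0.2226]
eef_rot: [-180.0, -0.0, 172.8]
contact_force: [-2.0, 1.1, -3.6]
gripper_width: 0.0111
gripper_force: 60.0
```

jog_arm([
  [[-1,0.1,-0.012,0,0],[-1,0.1,-0.012,0,0],[-1,0.1,-0.012,0,0],[-1,0.1,-0.012,0,0],[-1,0,0,0,0]],
])

```text
time_s: 30.02
tcp_pos: [0.5825, -0.1698, 0.2225]
eef_rot: [-180.0, -0.0, 172.8]
contact_force: [-2.5, -0.5, -3.5]
gripper_width: 0.0112
gripper_force: 60.0
```

jog_arm([
  [[-1,0.1,-0.012,0,0],[-1,0.1,-0.012,0,0],[-1,0.1,-0.012,0,0],[-1,0.1,-0.012,0,0],[-1,0,0,0,0]],
])

```text
time_s: 30.65
tcp_pos: [0.5863, -0.1703, 0.2223]
eef_rot: [-180.0, -0.0, 172.8]
contact_force: [-3.1, 0.5, -4.3]
gripper_width: 0.011
gripper_force: 60.0
```

```bash
python3 tilt.py .115
```

```text
30.7 [ 0.58631259 -0.1702346   0.22234303] [-3.37982072  0.16997973 -3.66212589] [0.02502735 1.50677777 0.02311117] 0.011286876923274524
brass x0,y0,x1,y1 [119 286] [147 313]
red [158 198   3   1   3] [159. 198.]
-5 [150.1 198.4] [173.5 224.9] gate [156.1 202.6]
0 [150.8 195.3] [174.3 221.5] gate [156.6 201.5]
5 [151.4 192.2] [175.  217.9] gate [157.1 200.3]
10 [152.  188.9] [175.6 214.1] gate [157.6 199. ]
15 [152.6 185.6] [176.2 210.1] gate [158.  197.5]
20 [153.  182.3] [176.7 205.9] gate [158.4 196. ]
```

```bash
sed -i 's/m\[:,p\[0\]+40:\]=0/m[:,p[0]+40:]=0;m[p[1]+40:]=0/' tilt.py; python3 tilt.py .115 | head -3
```

```text
30.75 [ 0.58631128 -0.17026214  0.2223696 ] [-3.97723243  0.68697567 -4.54196617] [ 0.08039224  1.54904063 -0.03452584] 0.011434780231094649
brass x0,y0,x1,y1 [152 204] [173 218]
red [158 198   3   1   3] [159. 198.]
```

jog_arm([
  [[-1,0.1,-0.012,0,0],[-1,0.1,-0.012,0,0],[-1,0.1,-0.012,0,0],[-1,0.1,-0.012,0,0],[-1,0,0,0,0]],
])

```text
time_s: 31.38
tcp_pos: [0.5904, -0.1708, 0.2224]
eef_rot: [-180.0, -0.0, 172.8]
contact_force: [-4.0, 1.2, -4.2]
gripper_width: 0.0114
gripper_force: 60.0
```

```bash
python3 tilt.py .115
```

```text
31.425 [ 0.59042445 -0.17075759  0.22248409] [-4.94628009  0.53312334 -4.75548069] [0.20303103 2.00902897 0.01484369] 0.011412415475091113
brass x0,y0,x1,y1 [152 204] [173 219]
-5 [149.7 200. ] [173.1 226.6] gate [155.7 204.3]
0 [150.4 196.9] [173.9 223.1] gate [156.2 203.2]
5 [151.  193.7] [174.6 219.5] gate [156.7 202. ]
10 [151.6 190.5] [175.3 215.6] gate [157.2 200.6]
15 [152.2 187.2] [175.9 211.6] gate [157.6 199.2]
20 [152.6 183.9] [176.4 207.5] gate [158.  197.6]
```

jog_arm([
  [[-1,0.1,-0.012,0,0],[-1,0.1,-0.012,0,0],[-1,0,0,0,0]],
])

```text
time_s: 31.8
tcp_pos: [0.5925, -0.171, 0.2225]
eef_rot: [-180.0, -0.0, 172.8]
contact_force: [-5.2, 0.3, -4.1]
gripper_width: 0.0112
gripper_force: 60.0
```

jog_arm([
  [[-1,0.1,-0.012,0,0],[-1,0.1,-0.012,0,0],[-1,0,0,0,0]],
])

```text
time_s: 32.17
tcp_pos: [0.5943, -0.1712, 0.2225]
eef_rot: [-180.0, -0.0, 172.8]
contact_force: [-4.8, 0.4, -3.4]
gripper_width: 0.0116
gripper_force: 60.0
```

```bash
python3 tilt.py .115|head -5
```

```text
32.225 [ 0.59429694 -0.17123431  0.22250918] [-5.06662885  0.66459051 -4.01945462] [ 0.25902602  2.29504205 -0.03115644] 0.010884876850474417
brass x0,y0,x1,y1 [152 205] [172 221]
-5 [149.3 201.5] [172.8 228.2] gate [155.4 205.9]
0 [150.  198.4] [173.6 224.7] gate [155.9 204.8]
5 [150.7 195.2] [174.3 221. ] gate [156.4 203.6]
```

jog_arm([
  [[-1,0.1,-0.012,0,0],[-1,0.1,-0.012,0,0],[-1,0,0,0,0]],
])

```text
time_s: 32.6
tcp_pos: [0.5962, -0.1715, 0.2225]
eef_rot: [-180.0, -0.0, 172.8]
contact_force: [-4.8, 0.6, -4.2]
gripper_width: 0.0112
gripper_force: 60.0
```

jog_arm([
  [[-1,0.1,-0.012,0,0],[-1,0.1,-0.012,0,0],[-1,0,0,0,0]],
])

```text
time_s: 32.98
tcp_pos: [0.5981, -0.1718, 0.2226]
eef_rot: [-180.0, -0.0, 172.8]
contact_force: [-6.0, 0.8, -3.0]
gripper_width: 0.0112
gripper_force: 60.0
```

```bash
python3 tilt.py .115|head -5
```

```text
33.025 [ 0.5981258  -0.17172307  0.22257922] [-6.54010813  1.14348709 -3.41340474] [ 0.2422697   2.58165462 -0.04897736] 0.011166049403616346
brass x0,y0,x1,y1 [152 205] [172 222]
-5 [148.9 203. ] [172.5 229.7] gate [155.  207.5]
0 [149.6 199.9] [173.3 226.2] gate [155.5 206.4]
5 [150.3 196.7] [174.  222.5] gate [156.  205.1]
```

jog_arm([
  [[-1,0.1,-0.012,0,0],[-1,0.1,-0.012,0,0],[-1,0,0,0,0]],
])

```text
time_s: 33.4
tcp_pos: [0.6001, -0.172, 0.2227]
eef_rot: [-180.0, -0.0, 172.8]
contact_force: [-6.5, 0.5, -3.3]
gripper_width: 0.0112
gripper_force: 60.0
```

jog_arm([
  [[-1,0.1,-0.012,0,0],[-1,0.1,-0.012,0,0],[-1,0,0,0,0]],
])

```text
time_s: 33.78
tcp_pos: [0.6021, -0.1723, 0.2227]
eef_rot: [-180.0, -0.0, 172.8]
contact_force: [-5.0, 0.8, -3.0]
gripper_width: 0.0115
gripper_force: 60.0
```

```bash
python3 tilt.py .115|head -5
```

```text
33.825 [ 0.60210934 -0.17226611  0.22273616] [-6.00934969 -0.08118604 -2.58792146] [ 0.33519496  2.78146945 -0.04745141] 0.011351060936674068
brass x0,y0,x1,y1 [151 205] [172 224]
-5 [148.5 204.5] [172.2 231.3] gate [154.5 209.1]
0 [149.2 201.4] [173.  227.8] gate [155.1 208. ]
5 [149.9 198.2] [173.7 224.1] gate [155.6 206.8]
```

jog_arm([
  [[-1,0.1,-0.012,0,0],[-1,0.1,-0.012,0,0],[-1,0,0,0,0]],
])

```text
time_s: 34.2
tcp_pos: [0.6057, -0.1726, 0.2234]
eef_rot: [-180.0, 0.2, 172.8]
contact_force: [-1.5, -0.2, -4.2]
gripper_width: 0.0111
gripper_force: 60.0
```

jog_arm([
  [[-1,0.1,-0.012,0,0],[-1,0.1,-0.012,0,0],[-1,0,0,0,0]],
])

```text
time_s: 34.58
tcp_pos: [0.6068, -0.1727, 0.2226]
eef_rot: [-180.0, 0.0, 172.8]
contact_force: [-1.9, 0.3, -4.4]
gripper_width: 0.011
gripper_force: 60.0
```

jog_arm([
  [[-1,0.1,-0.012,0,0],[-1,0.1,-0.012,0,0],[-1,0,0,0,0]],
])

```text
time_s: 34.95
tcp_pos: [0.6084, -0.1729, 0.2225]
eef_rot: [-180.0, -0.0, 172.8]
contact_force: [-3.1, 0.4, -3.1]
gripper_width: 0.0113
gripper_force: 60.0
```

```bash
python3 tilt.py .115|head -5
```

```text
35.0 [ 0.6084033  -0.17293364  0.22250925] [-3.28614045  0.50199979 -2.65626244] [ 0.06893176  1.31682708 -0.00888442] 0.011069788797245794
brass x0,y0,x1,y1 [151 204] [171 227]
red [153 207   5   5  19] [155.10526316 209.26315789]
-5 [148.  207.1] [171.7 234. ] gate [154.  211.8]
0 [148.7 203.9] [172.6 230.4] gate [154.5 210.7]
```

The snap happened: the force dropped from 6 N to 1.5 N and the red gate is fully visible again, shut behind the bar. I'll back off so the bar sits mid-hook, then check.

jog_arm([
  [[-1,-0.3,0.036,0,0],[-1,-0.3,0.036,0,0],[-1,-0.3,0.036,0,0],[-1,-0.3,0.036,0,0],[-1,-0.2,0.024,0,0],[-1,-0.2,0.024,0,0],[-1,0,0,0,0],[-1,0,0,0,0]],
])

```text
time_s: 36.0
tcp_pos: [0.5926, -0.171, 0.2226]
eef_rot: [180.0, 0.0, 172.8]
contact_force: [0.7, -0.7, -4.7]
gripper_width: 0.0113
gripper_force: 60.0
```

```bash
python3 tilt.py .115|head -5;python3 - <<'E'
from h import *
s=r.capture("scene");tcp=r.get_state()["tcp_pos"];p=proj("scene",tcp-[0,0,.045]).astype(int);print(p)
cv2.imwrite("pics/c8.png",cv2.resize(s[p[1]-30:p[1]+30,p[0]-35:p[0]+35],(700,600),interpolation=cv2.INTER_CUBIC))
E
```

```text
36.05 [ 0.59258152 -0.17102498  0.22256346] [ 0.78392015 -0.319446   -3.91449764] [-0.04278469 -0.0732881   0.01528504] 0.010898718471403498
brass x0,y0,x1,y1 [152 202] [172 221]
red [154 201   6   5  25] [156.6 203. ]
-5 [149.5 200.8] [173.  227.4] gate [155.5 205.1]
0 [150.2 197.7] [173.8 224. ] gate [156. 204.]
[157 197]
```

View pics/c8.png

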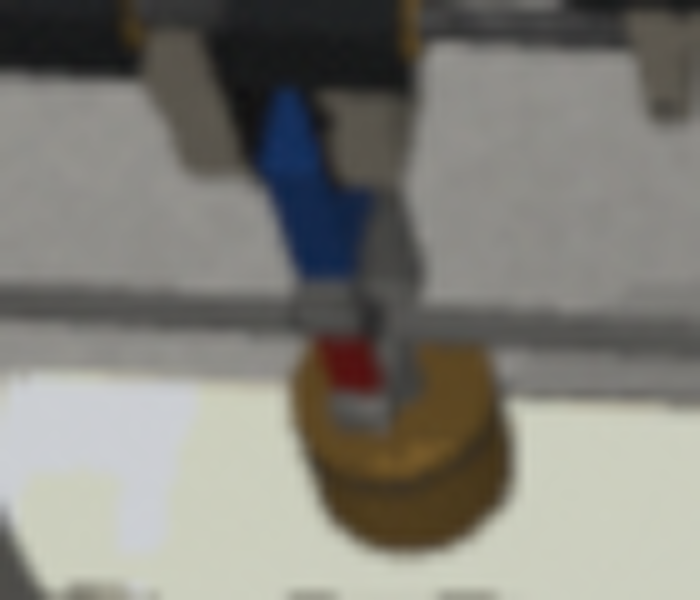

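The red gate at (350,360) now shows in front of the bar, which runs behind the nose at (330,310), so the bar is captured and there is no force on it. I'll let the weight down.

jog_arm([
  [[-1,0,0,-0.3,0],[-1,0,0,-0.4,0],[-1,0,0,-0.4,0],[-1,0,0,-0.4,0],[-1,0,0,-0.3,0],[-1,0,0,-0.2,0],[-1,0,0,0,0],[-1,0,0,0,0]],
])

```text
time_s: 37.1
tcp_pos: [0.5926, -0.171, 0.2027]
eef_rot: [-180.0, 0.0, 172.8]
contact_force: [0.5, -0.0, -5.5]
gripper_width: 0.0112
gripper_force: 60.0
```

jog_arm([
  [[-1,0,0,-0.1,0],[-1,0,0,-0.1,0],[-1,0,0,0,0],[-1,0,0,0,0]],
])

```text
time_s: 37.6
tcp_pos: [0.5925, -0.171, 0.2006]
eef_rot: [-180.0, 0.0, 172.8]
contact_force: [-0.4, -1.0, -5.3]
gripper_width: 0.0113
gripper_force: 60.0
```

jog_arm([
  [[-1,0,0,-0.1,0],[-1,0,0,-0.1,0],[-1,0,0,0,0],[-1,0,0,0,0]],
])

```text
time_s: 38.1
tcp_pos: [0.5925, -0.171, 0.1986]
eef_rot: [-180.0, 0.0, 172.8]
contact_force: [-0.0, -0.1, -4.3]
gripper_width: 0.0116
gripper_force: 60.0
```

jog_arm([
  [[-1,0,0,-0.05,0],[-1,0,0,-0.05,0],[-1,0,0,0,0],[-1,0,0,0,0]],
])

```text
time_s: 38.6
tcp_pos: [0.5925, -0.171, 0.1976]
eef_rot: [180.0, 0.0, 172.8]
contact_force: [0.0, 0.4, -3.3]
gripper_width: 0.0113
gripper_force: 60.0
```

jog_arm([
  [[-1,0,0,-0.05,0],[-1,0,0,0,0],[-1,0,0,0,0]],
])

```text
time_s: 38.98
tcp_pos: [0.5925, -0.171, 0.1971]
eef_rot: [180.0, 0.0, 172.8]
contact_force: [-0.4, 0.2, -4.4]
gripper_width: 0.0111
gripper_force: 60.0
```

jog_arm([
  [[-1,0,0,-0.05,0],[-1,0,0,0,0],[-1,0,0,0,0]],
])

```text
time_s: 39.35
tcp_pos: [0.5926, -0.171, 0.1967]
eef_rot: [-180.0, 0.0, 172.8]
contact_force: [0.6, -0.5, -3.5]
gripper_width: 0.0114
gripper_force: 60.0
```

jog_arm([
  [[-1,0,0,-0.05,0],[-1,0,0,0,0],[-1,0,0,0,0]],
])

```text
time_s: 39.72
tcp_pos: [0.5928, -0.1711, 0.1964]
eef_rot: [-180.0, 0.0, 172.8]
contact_force: [0.2, 0.1, -1.1]
gripper_width: 0.0111
gripper_force: 60.0
```

jog_arm([
  [[-1,0,0,-0.05,0],[-1,0,0,0,0],[-1,0,0,0,0]],
])

```text
time_s: 40.1
tcp_pos: [0.593, -0.1711, 0.1961]
eef_rot: [-180.0, 0.1, 172.8]
contact_force: [0.8, 1.2, 2.5]
gripper_width: 0.0116
gripper_force: 60.0
```

jog_arm([
  [[-1,0,0,-0.05,0],[-1,0,0,0,0],[-1,0,0,0,0]],
])

```text
time_s: 40.48
tcp_pos: [0.5932, -0.1712, 0.1959]
eef_rot: [-180.0, 0.1, 172.8]
contact_force: [0.4, 0.5, 4.8]
gripper_width: 0.0109
gripper_force: 60.0
```

jog_arm([
  [[-1,0,0,0.1,0],[-1,0,0,0,0],[-1,0,0,0,0]],
], force=60)

```text
time_s: 40.85
tcp_pos: [0.5928, -0.171, 0.1961]
eef_rot: [-180.0, 0.0, 172.8]
contact_force: [3.3, -1.3, 1.1]
gripper_width: 0.0111
gripper_force: 60.0
```

jog_arm([
  [[-0.7,0,0,0,0],[-0.65,0,0,0,0],[-0.6,0,0,0,0],[-0.5,0,0,0,0],[-0.4,0,0,0,0],[-0.3,0,0,0,0],[-0.3,0,0,0,0],[-0.3,0,0,0,0]],
])

```text
time_s: 41.85
tcp_pos: [0.5925, -0.171, 0.1961]
eef_rot: [180.0, 0.0, 172.8]
contact_force: [-0.4, -0.3, -2.1]
gripper_width: 0.0304
gripper_force: 0.0
```

```bash
python3 - <<'E'
from h import *
s=r.capture("scene");st=r.get_state();print(st["time_s"],st["contact_force"],st["gripper_width"]);tcp=st["tcp_pos"];p=proj("scene",tcp-[0,0,.045]).astype(int);print(p)
cv2.imwrite("pics/c9.png",cv2.resize(s[p[1]-30:p[1]+30,p[0]-35:p[0]+35],(700,600),interpolation=cv2.INTER_CUBIC))
E
```

```text
41.9 [-0.08480346  0.19582898 -0.16237884] 0.030312366380828442
[160 204]
```

View pics/c9.png

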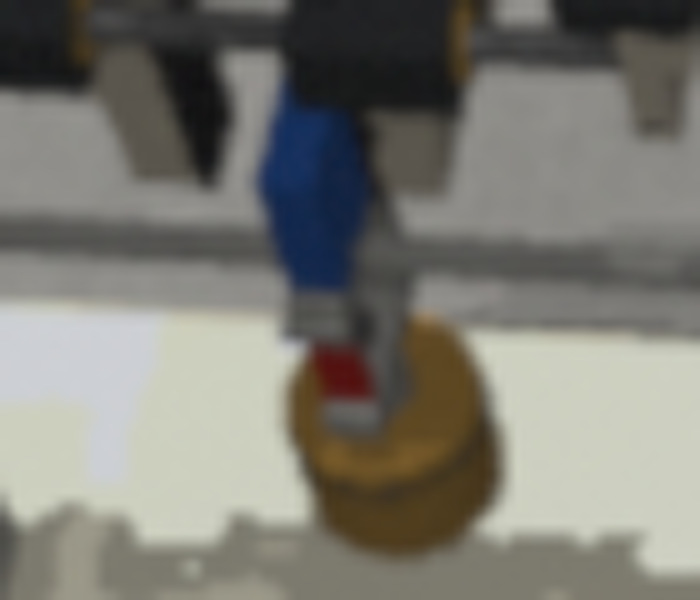

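The weight hangs from the bar with its gate shut (red at (345,370), bar at row 245 under the roof) and the fingers are clear. I'll retreat straight up.

jog_arm([
  [[0,0,0,0,0],[0,0,0,0.5,0],[0,0,0,1,0],[0,0,0,2,0],[0,0,0,3,0],[0,0,0,3,0],[0,0,0,3,0],[0,0,0,3,0]],
])

```text
time_s: 42.9
tcp_pos: [0.5924, -0.1711, 0.3531]
eef_rot: [180.0, 0.1, 172.8]
contact_force: [-0.1, -0.4, 0.8]
gripper_width: 0.0437
gripper_force: 0.0
```

jog_arm([
  [[0,-3,0,0,0],[0,-4,0,0,0],[0,-4,0,0,0],[0,-4,0,0,0],[0,0,0,0,0],[0,0,0,0,0],[0,0,0,0,0],[0,0,0,0,0]],
])

```text
time_s: 43.9
tcp_pos: [0.4431, -0.171, 0.3506]
eef_rot: [-180.0, -0.1, 172.8]
contact_force: [-0.4, -0.1, 0.4]
gripper_width: 0.0439
gripper_force: 0.0
```

jog_arm([
  [[0,0,0,0,0],[0,0,0,0,0],[0,0,0,0,0],[0,0,0,0,0],[0,0,0,0,0],[0,0,0,0,0],[0,0,0,0,0],[0,0,0,0,0]],
])

```text
time_s: 44.9
tcp_pos: [0.4425, -0.171, 0.3511]
eef_rot: [180.0, 0.0, 172.8]
contact_force: [0.8, 0.1, 0.5]
gripper_width: 0.0437
gripper_force: 0.0
```

```bash
python3 - <<'E'
from h import *
s=r.capture("scene");r.capture("top");s2=r.capture("scene");d=cv2.absdiff(s,s2);print("motion",(d.max(2)>25).sum());st=r.get_state();print(st["time_s"],st["tcp_pos"],st["contact_force"])
cv2.imwrite("pics/c10.png",cv2.resize(s2,(768,576),interpolation=cv2.INTER_CUBIC))
E
```

```text
motion 0
45.05 [ 0.44252699 -0.17099588  0.35108511] [-0.76495472 -0.57218649  0.00450276]
```

View pics/c10.png

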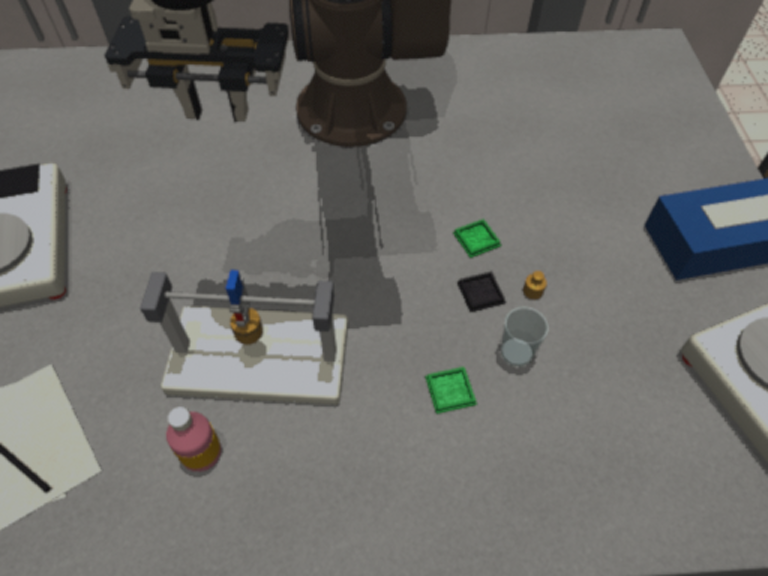

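The weight hangs still from the bar at (238,300), and the knob weight (535,285), beaker (523,335) and bottle (192,440) have not moved. I'm handing in.

```bash
python3 -c "
from plant import r
print(r.close_job())"
```

```text
the job is handed in; nothing more can be done
None
```

The brass check weight hangs freely from the weigh bar with its red gate shut, the gripper clear and the knob weight, beaker and bottle unmoved, handed in at about 45 s; a first push at 30 N grip tilted the hook, so I set it upright on the bench and regripped at 60 N, and wrist readings put the highest scale load at about 9 N.

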